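# Strap the lye canister down and open its safety cap

## Robot

A 6-joint arm with a two-finger parallel gripper is mounted at the origin on the work surface. World frame = base frame: x ahead of the robot, y to its left, z up, the work surface at z = 0. Lengths are in m, angles in rad, forces in N, time in s.
With the tool pointing down it reaches from about 0.425 to 0.95 m from the base axis. Payload 3.5 kg.
Tool frame: the origin (TCP) lies on the centre line of the jaws, within the pads' length; the fingertips stand 11 mm ahead of it and the grasp point (between the pads) lies 8 mm behind it; y points along the fingers, x is the direction in which the jaws open and shut, and the axes are right-handed (so a half turn about y gives the same grasp; the last joint's range is limited). The gripper opens to 85 mm and grips with 20 to 120 N. Pads are 22 mm wide; open, the fingers measure 114 mm over their backs; the gripper's body (76 mm by 85 mm) begins 54 mm behind the grasp point. The pads swing forward as they close: fully open they stand 13 mm farther back than shut.
Start: joints at [-1.388, 0.286, 1.577, -0, 1.279, -0.15], TCP at [0.221, -0.638, 0.203] pointing down, gripper open.
Joint ranges: [-2.77, 2.77], [-0.9, 2.22], [0.21, 2.48], [-1.53, 4.67], [0.24, 2.81], [-2.84, 2.84]. Speed limits (rad/s): [2.79, 2.79, 3.14, 3.14, 3.14, 3.14].

## Interface

Orientations are given as a unit quaternion [x, y, z, w].
In Python, from plant import get_state, read_camera, sign_off gives the robot as it stands.
- The arm moves only by the shell command python3 -m inch 'ROWS' [FORCE]. ROWS is JSON, a list of rows, each an object of numbers: "ax", "ay", "az": the turn, a rotation vector about the tool's x, y, z in rad; "x", "y", "z": the shift along the tool's x, y, z in mm; "hand": the closure, from -1 (fully open) to 1 (shut). In form: [{"ax": .., "ay": .., "az": .., "x": .., "y": .., "z": .., "hand": ..}, ...]. A call has 1 to 5 rows; each row shifts and turns the commanded pose from where the row before left it, along the tool's axes as they then stand; what a row does not reach is not made up. A row lasts 1/12 s, in which the tool goes at most 41.7 mm and 7.16 degrees, less where a joint would pass 70% of its speed; a pose out of reach is approached as far as the arm can. A call with a gripper value outside its range is refused whole. The fingers move at their own pace and stop on an object; FORCE is the grip in N (left out, the last holds). Time passes only in rows, so rows that do not move let the fingers close. It gives the time, the measured TCP pose, the force and the opening at its end, in the units of the state.
- get_state(): the state, without advancing time (a new reading comes with each control period).
- read_camera(name): name is "scene" or "top"; returns a dict with "img" (480x640x3 uint8, red, green, blue), "fov_y" (degrees; the focal length in pixels is half the picture's height over the tangent of half this angle, whatever the lens; pixels are square), "cx", "cy" (the principal point, pixels), "T" (4x4, takes a point from camera to world coordinates). Camera axes: x right, y down, z forward; pixel columns grow to the right and rows downward; lengths in m; the calibration is good to about 2 mm. A picture is of the moment at which its call begins. There is no depth.
- sign_off(): hands the job in, once; it reports no verdict.
The state is a dict: "time": time; "qpos": joint angles; "dq": joint speeds; "joint_efforts": joint torques, N m; "eef_pos": TCP position; "tcp_rot": TCP orientation; "contact_force": force on the tool from outside, world axes, zero at the start; "wrist_torque": the same for the moment, N m; "opening": opening from 0.0 (shut) to 1.0 (fully open).
Only numpy, scipy, OpenCV 4.12 (cv2) and the standard library are available. Lean on these libraries where they do the work, as an engineer would, in place of code of your own. Each camera call takes 0.05 s, during which the arm holds its last target. There are 200 camera calls.

## Task

At the pretzel bench, first press the canister's hinged hold-down bar down until its catch clicks and holds it shut. Then press the canister's safety cap down, twist it free counter-clockwise, lift it straight up, and finish while still holding it in the gripper, level and still, right over the neck and about 8 cm above it. Leave the other things on the bench where they are.

Things in the scene. Friction and masses are not known exactly. Their poses are not given: they have to be found in the camera images.
- station: White canister (110 x 150 mm, flat top 123 mm above the table) fixed in a steel tray fixed to the table; origin under the canister's middle at table height. Axes: z up; x from the catch post (robot's side) to the hinge post; y from the hold-down bar (at y = -42 mm) to the neck (at y = +38 mm).
- neck (a point): Centre of the top of the canister's neck, 155 mm above the table; axes as station. Under the cap it has a spring, and three teeth that bar turning unless the cap is held at least 6 mm down; the bayonet's way out lies 45 to 60 degrees counter-clockwise (from above) of the locked place, with a hard stop at 61.
- cap_center (a point): Centre, half-way up, of the loose grey ribbed safety cap, round, 51 mm across, 26 mm high, 40 g, z up. Locked, its centre is 4 mm above neck. Pressing it straight down takes 8 N (start) to 12 N (8 mm down, a stop). Held down, it turns 55 degrees counter-clockwise seen from above, then lifts straight off.
- bar (a joint): Angle of the hold-down bar in rad: 0 = shut, level over the canister's top; grows as the free end rises. Stiff hinge: stays where it is left. The sprung catch on the robot-side post meets the bar's end at about 0.09 rad, is passed at about 0.04 with about 10 N down at the rubber pad, then clicks over and holds the bar at 0.
- bar_hinge (a point): On the hinge line of the steel hold-down bar (24 mm wide, 5 thick, 135 long), 131 mm above the table, on the far post; axes as station. The shut bar runs from here along -x; its top is 3 mm above this height. Opening lifts the free end. The catch post (34 mm wide, 150 high) stands 149 to 163 mm from here along -x.
- bar_pad (a point): Middle of the black rubber pad (34 mm long) on top of the hold-down bar, 95 mm from the hinge line: the place to press. It moves with the bar; 135 mm above the table when shut.
- scoop: bystander: aluminium flour scoop with a wooden grip, 230 mm long, 35 mm high, lying flat near the canister; origin under the scoop's pan
- pastry_brush: bystander: pastry brush lying beside the canister, 200 mm long
- tape_roll: bystander: cardboard ring 90 mm across, 24 mm high, lying beyond the canister; origin under its centre
- oil_jar: bystander: closed jar 64 mm across, 85 mm high, standing beyond the canister; origin under its centre
- dough_bowl: bystander: steel bowl 170 mm across, 75 mm high; origin under its centre
- round_bottle: bystander: closed round white bottle 68 mm across, 170 mm high, not the canister; origin under its centre
- scraper: bystander: bench scraper, steel blade 100 x 150 mm with wooden grip, lying flat; origin near the blade's middle
There are look-alikes about, which are no part of the job. What is shaped like the part that bears cap_center but blue, green or red is not meant.

How it is judged:
On the way, in this order (a step that is already met when the one before it is completed fails the run):
1. the hold-down bar is shut behind its catch, the cap still on (value of joint bar below 0.025 rad and z of cap_center in the frame of neck below 0.008 m), for 0.2 s.
2. the cap is pressed down on the neck (value of joint bar below 0.025 rad and z of cap_center in the frame of neck below -0.001 m), for 0.05 s.
3. the cap is twisted free, still on the neck (value of joint bar below 0.025 rad and angle between the x axis of cap_center and the x axis of neck, either way round above 0.72 rad and z of cap_center in the frame of neck below 0.012 m and horizontal distance between cap_center and neck below 0.006 m), for 0.05 s.
At the end, for the whole second after the job is handed in: The bar is shut (under 0.025 rad); the fingers hold the cap (over 1 N), its centre 50 to 130 mm above the neck's top and within 30 mm of its axis, tilted under 0.3 rad, slower than 30 mm/s, touching nothing of the canister (value of joint bar below 0.025 rad and z of cap_center in the frame of neck between 0.05 and 0.13 m and horizontal distance between cap_center and neck below 0.03 m and angle between cap_center's own z axis and vertical below 0.3 rad and contact force between the fingers and cap above 1 N and contact force between cap and station below 0.1 N and linear speed of cap below 0.03 m/s); the arm keeps its last pose, push and grip.
It fails at once if one of the other things on the bench is shoved by more than 3 cm (distance of any of scoop, pastry_brush, tape_roll, oil_jar, dough_bowl, round_bottle, scraper from where it was at the start of the episode above 0.03 m).
It also fails if it takes over 51 s, if anything falls off the work surface, if the arm or the gripper's body presses on something with over 40 N, if the wrist force passes 120 N, or if a joint passes its speed limit or range.

## Working session

There is one attempt and no reset: what is moved stays moved. The work goes in short steps, Python scripts to look and compute and a shell command to move; the robot and the scene stay as the last step left them, time stands still between calls to the robot, and variables do not carry over. Pictures are saved under pics/ and viewed, about 8 in all and at most 12, crops included, and the job is handed in when it is done.

```bash
mkdir -p pics
cat > h.py <<'E'
import numpy as np, cv2
from plant import get_state, read_camera, sign_off
def K(c):
    f=240/np.tan(np.radians(c['fov_y'])/2); return f,c['cx'],c['cy']
def hit(c,u,v,z):
    f,cx,cy=K(c);T=np.array(c['T']);d=T[:3,:3]@[(u-cx)/f,(v-cy)/f,1];o=T[:3,3]
    return o+d*(z-o[2])/d[2]
def proj(c,p):
    f,cx,cy=K(c);T=np.array(c['T']);q=T[:3,:3].T@(np.array(p)-T[:3,3]);return f*q[0]/q[2]+cx,f*q[1]/q[2]+cy
def snap(n,fn):
    c=read_camera(n);cv2.imwrite('pics/'+fn,np.ascontiguousarray(c['img'][:,:,::-1]));return c
def save(c,fn):
    import pickle;pickle.dump(c,open(fn,'wb'))
E
python3 - <<'E'
from h import *
for n in('scene','top'):
    c=snap(n,n+'0.png');save(c,n+'.pkl');print(n,K(c),np.round(c['T'],3).tolist())
s=get_state();print({k:np.round(v,3).tolist() for k,v in s.items()})
E
```

```text
scene (np.float64(586.0800289708952), 317.19515806199877, 241.48595766203553) [[-0.769, 0.479, -0.423, 1.117], [0.639, 0.561, -0.526, 0.669], [-0.015, -0.675, -0.738, 1.071], [0.0, 0.0, 0.0, 1.0]]
top (np.float64(510.0765465422014), 317.27836963235467, 244.1751676861903) [[-0.033, -0.975, 0.219, 0.28], [-0.999, 0.033, -0.002, 0.014], [-0.006, -0.219, -0.976, 1.515], [0.0, 0.0, 0.0, 1.0]]
{'time': 0.1, 'qpos': [-1.388, 0.287, 1.578, -0.0, 1.279, -0.15], 'dq': [-0.0, -0.001, -0.003, -0.0, 0.001, 0.002], 'joint_efforts': [0.0, -40.73, -29.37, -0.0, 0.003, -0.0], 'eef_pos': [0.22, -0.637, 0.202], 'tcp_rot': [-0.575, 0.411, -0.41, 0.576], 'contact_force': [0.522, 0.671, -0.073], 'wrist_torque': [0.028, 0.029, 0.04], 'opening': 1.002}
```

View pics/scene0.png

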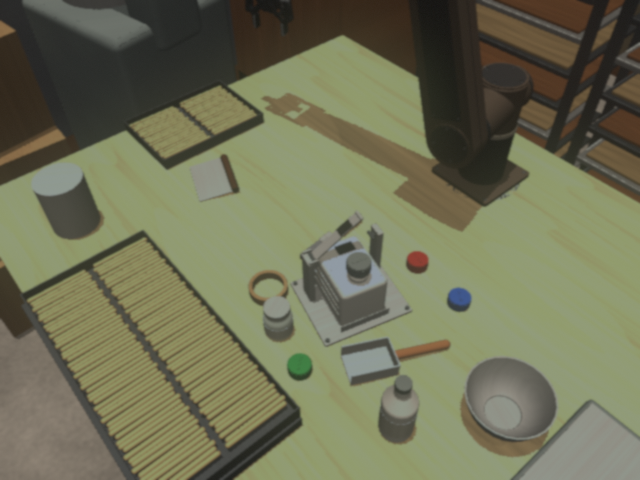

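View pics/top0.png

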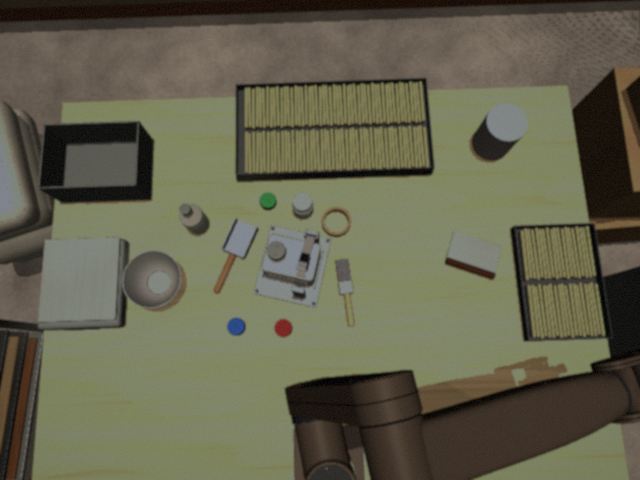

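The grey cap on the canister (top 277,250; scene 359,263) is the candidate. The others are the red, blue and green discs and the round bottle's grey cap (top 188,210). Only the first sits on the square canister with the bar, so I'll confirm it in an enlarged crop.

Run:
```python
from h import *
a=cv2.imread('pics/top0.png')[215:315,235:345];b=cv2.imread('pics/scene0.png')[200:350,285:420]
a=cv2.resize(a,None,fx=3.6,fy=5.0/5*3.6,interpolation=cv2.INTER_CUBIC);b=cv2.resize(b,None,fx=2.96,fy=2.96,interpolation=cv2.INTER_CUBIC)
h=450;o=np.zeros((h,800,3),np.uint8);o[:a.shape[0],:a.shape[1]]=a[:h];o[:b.shape[0],400:400+b.shape[1]]=b[:h,:400]
cv2.imwrite('pics/crop1.png',o)
from scipy.spatial.transform import Rotation as R
print(R.from_quat(get_state()['tcp_rot']).as_matrix().round(3))
```

```text
[[ 0.327 -0.     0.945]
 [-0.945  0.002  0.327]
 [-0.002 -1.     0.   ]]
```

View pics/crop1.png

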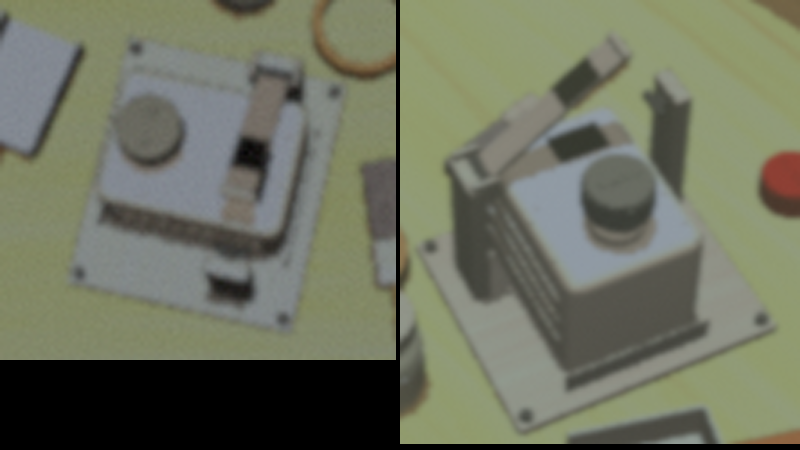

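Run:
```python
from h import *
import pickle
from scipy.optimize import least_squares
t=pickle.load(open('top.pkl','rb'));s=pickle.load(open('scene.pkl','rb'))
T=lambda u,v:(235+u/3.6,215+v/3.6); S=lambda u,v:(285+(u-400)/2.96,200+v/2.96)
sc=[hit(t,*T(*p),0.005) for p in[(136,47),(336,91),(79,272),(283,318)]]
ss=[hit(s,*S(*p),0.005) for p in[(431,246),(526,415),(762,319)]]
print('screws top',np.round(sc,4)[:,:2].tolist(),'mean',np.mean(sc,0).round(4))
print('screws scene',np.round(ss,4)[:,:2].tolist())
tri=lambda a,b:least_squares(lambda p:np.r_[np.array(proj(t,p))-a,np.array(proj(s,p))-b],[.5,0,.1])
for n,a,b in[('captop',(150,128),(618,185)),('pad',(250,154),(575,85)),('barend',(238,208),(622,47)),('catchtop',(231,268),(673,88))]:
    r=tri(T(*a),S(*b));print(n,r.x.round(4),r.fun.round(1))
print(hit(t,*T(150,128),.172),hit(s,*S(618,185),.172))
for a,b in[((136,47),(79,272)),((336,91),(283,318)),((136,47),(336,91)),((79,272),(283,318))]:
    d=hit(t,*T(*b),.005)-hit(t,*T(*a),.005);print(np.degrees(np.arctan2(d[1],d[0])).round(2),np.linalg.norm(d).round(4))
```

```text
screws top [[0.6737, 0.1456], [0.6295, -0.0226], [0.4834, 0.1954], [0.4398, 0.0281]] mean [0.5566 0.0866 0.005 ]
screws scene [[0.6275, -0.0234], [0.6716, 0.1429], [0.4811, 0.1932]]
captop [0.5696 0.1215 0.1638] [ 0.2 -0.2  0.2  0. ]
pad [0.5429 0.0464 0.1851] [ 0.2 -0.2  0.2  0. ]
barend [0.5023 0.0533 0.2013] [ 1.2 -1.   1.2  0.2]
catchtop [0.4635 0.0653 0.1431] [-0.2  0.2 -0.2 -0. ]
[0.5672802  0.12147658 0.172     ] [0.57479832 0.12609145 0.172     ]
165.34 0.1967
165.03 0.1964
-104.71 0.1739
-104.61 0.1729
```

```bash
python3 -m inch '[{"y":-18,"ay":-0.1,"hand":1},{"y":-18,"ay":-0.1,"hand":1},{"y":-18,"ay":-0.1,"hand":1},{"y":-18,"ay":-0.1,"hand":1},{"y":-18,"ay":-0.1,"hand":1}]' 30; python3 -m inch '[{"ay":-0.095,"hand":1},{"ay":-0.095,"hand":1},{"ay":-0.095,"hand":1},{"ay":-0.095,"hand":1},{"ay":-0.095,"hand":1}]'
python3 -c "
from h import *
from scipy.spatial.transform import Rotation as R
print(R.from_quat(get_state()['tcp_rot']).as_matrix().round(3))"
```

```text
[[ 0.327 -0.     0.945]
 [-0.945  0.002  0.327]
 [-0.002 -1.     0.   ]]validation failed for argument at $[0]...
validation failed for argument at $[0]...
```

```bash
python3 -m inch '[{"ax":0,"ay":-0.1,"az":0,"x":0,"y":-18,"z":0,"hand":1},{"ax":0,"ay":-0.1,"az":0,"x":0,"y":-18,"z":0,"hand":1},{"ax":0,"ay":-0.1,"az":0,"x":0,"y":-18,"z":0,"hand":1},{"ax":0,"ay":-0.1,"az":0,"x":0,"y":-18,"z":0,"hand":1},{"ax":0,"ay":-0.1,"az":0,"x":0,"y":-18,"z":0,"hand":1}]' 30 && python3 -m inch '[{"ax":0,"ay":-0.095,"az":0,"x":0,"y":0,"z":0,"hand":1},{"ax":0,"ay":-0.095,"az":0,"x":0,"y":0,"z":0,"hand":1},{"ax":0,"ay":-0.095,"az":0,"x":0,"y":0,"z":0,"hand":1},{"ax":0,"ay":-0.095,"az":0,"x":0,"y":0,"z":0,"hand":1},{"ax":0,"ay":-0.095,"az":0,"x":0,"y":0,"z":0,"hand":1}]'
python3 -c "
from h import *
from scipy.spatial.transform import Rotation as R
print(R.from_quat(get_state()['tcp_rot']).as_matrix().round(3))"
```

```text
time: 0.52
eef_pos: [0.2205, -0.6376, 0.2934]
tcp_rot: [-0.66, 0.254, -0.253, 0.661]
contact_force: [-0.4, -0.3, -0.1]
opening: 0.303
time: 0.93
eef_pos: [0.2205, -0.6376, 0.2925]
tcp_rot: [-0.701, 0.091, -0.091, 0.702]
contact_force: [-0.4, 0.3, 0.1]
opening: 0.001
[[ 0.967 -0.     0.255]
 [-0.255  0.001  0.967]
 [-0.001 -1.     0.001]]
```

```bash
python3 -m inch '[{"ax":0,"ay":0,"az":0,"x":12,"y":0,"z":37,"hand":1},{"ax":0,"ay":0,"az":0,"x":12,"y":0,"z":37,"hand":1},{"ax":0,"ay":0,"az":0,"x":12,"y":0,"z":37,"hand":1},{"ax":0,"ay":0,"az":0,"x":12,"y":0,"z":37,"hand":1},{"ax":0,"ay":0,"az":0,"x":12,"y":0,"z":37,"hand":1}]' && python3 -m inch '[{"ax":0,"ay":0,"az":0,"x":12,"y":0,"z":37,"hand":1},{"ax":0,"ay":0,"az":0,"x":12,"y":0,"z":37,"hand":1},{"ax":0,"ay":0,"az":0,"x":12,"y":0,"z":37,"hand":1},{"ax":0,"ay":0,"az":0,"x":12,"y":0,"z":37,"hand":1},{"ax":0,"ay":0,"az":0,"x":12,"y":0,"z":37,"hand":1}]' && python3 -m inch '[{"ax":0,"ay":0,"az":0,"x":2,"y":0,"z":37,"hand":1},{"ax":0,"ay":0,"az":0,"x":2,"y":0,"z":37,"hand":1},{"ax":0,"ay":0,"az":0,"x":2,"y":0,"z":37,"hand":1},{"ax":0,"ay":0,"az":0,"x":2,"y":0,"z":37,"hand":1},{"ax":0,"ay":0,"az":0,"x":2,"y":0,"z":37,"hand":1}]' && python3 -m inch '[{"ax":0,"ay":0,"az":0,"x":2,"y":0,"z":37,"hand":1},{"ax":0,"ay":0,"az":0,"x":2,"y":0,"z":37,"hand":1},{"ax":0,"ay":0,"az":0,"x":2,"y":0,"z":37,"hand":1},{"ax":0,"ay":0,"az":0,"x":2,"y":0,"z":37,"hand":1},{"ax":0,"ay":0,"az":0,"x":2,"y":0,"z":37,"hand":1}]'
```

```text
time: 1.35
eef_pos: [0.3271, -0.4731, 0.2926]
tcp_rot: [-0.701, 0.093, -0.093, 0.701]
contact_force: [0.2, -0.5, -0.3]
opening: 0.0
time: 1.77
eef_pos: [0.4331, -0.3099, 0.2929]
tcp_rot: [-0.701, 0.093, -0.093, 0.701]
contact_force: [0.0, 0.4, 0.1]
opening: 0.002
time: 2.18
eef_pos: [0.4903, -0.1339, 0.293]
tcp_rot: [-0.701, 0.093, -0.093, 0.701]
contact_force: [0.9, -0.2, 0.3]
opening: -0.001
time: 2.6
eef_pos: [0.548, 0.0422, 0.2929]
tcp_rot: [0.701, -0.093, 0.092, -0.701]
contact_force: [0.4, -0.4, -0.7]
opening: -0.003
```

```bash
python3 -m inch '[{"ax":0,"ay":0,"az":0,"x":-1,"y":15,"z":1,"hand":1},{"ax":0,"ay":0,"az":0,"x":-1,"y":15,"z":1,"hand":1},{"ax":0,"ay":0,"az":0,"x":0,"y":15,"z":1,"hand":1},{"ax":0,"ay":0,"az":0,"x":0,"y":15,"z":0,"hand":1},{"ax":0,"ay":0,"az":0,"x":0,"y":12,"z":0,"hand":1}]'
python3 - <<'E'
from h import *
a=snap('scene','s1.png')['img'][150:350,240:440];b=snap('top','t1.png')['img'][190:330,220:360]
o=np.hstack([cv2.resize(x,(400,400),interpolation=cv2.INTER_CUBIC) for x in(a,b)])
cv2.imwrite('pics/c2.png',o[:,:,::-1])
E
```

```text
time: 3.02
eef_pos: [0.5461, 0.044, 0.2195]
tcp_rot: [0.701, -0.093, 0.092, -0.701]
contact_force: [-0.2, 0.3, -0.4]
opening: -0.004
```

View pics/c2.png

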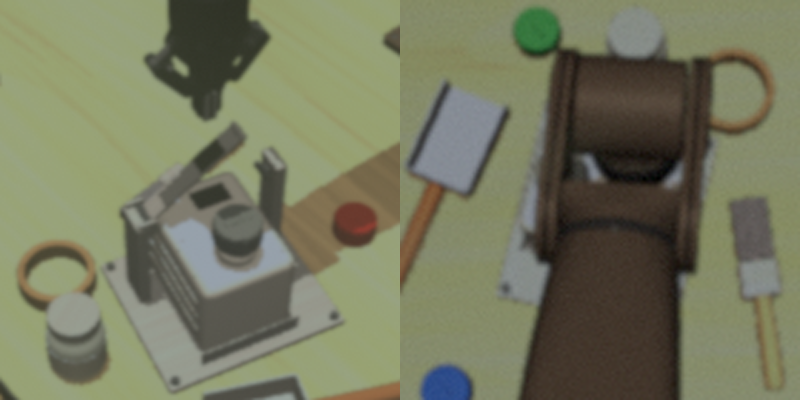

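```bash
python3 -m inch '[{"ax":0,"ay":0,"az":0,"x":0,"y":6,"z":1,"hand":1},{"ax":0,"ay":0,"az":0,"x":-1,"y":6,"z":1,"hand":1},{"ax":0,"ay":0,"az":0,"x":-2,"y":6,"z":0,"hand":1},{"ax":0,"ay":0,"az":0,"x":-3,"y":6,"z":0,"hand":1},{"ax":0,"ay":0,"az":0,"x":-3,"y":6,"z":0,"hand":1}]' && python3 -m inch '[{"ax":0,"ay":0,"az":0,"x":-3,"y":5,"z":0,"hand":1},{"ax":0,"ay":0,"az":0,"x":-3,"y":5,"z":0,"hand":1},{"ax":0,"ay":0,"az":0,"x":-2,"y":5,"z":0,"hand":1},{"ax":0,"ay":0,"az":0,"x":-2,"y":5,"z":0,"hand":1},{"ax":0,"ay":0,"az":0,"x":-1,"y":5,"z":0,"hand":1}]'
```

```text
time: 3.53
eef_pos: [0.5386, 0.0479, 0.1912]
tcp_rot: [-0.701, 0.093, -0.093, 0.701]
contact_force: [-0.2, -0.2, 0.1]
opening: -0.001
time: 3.95
eef_pos: [0.5281, 0.0509, 0.1663]
tcp_rot: [-0.701, 0.092, -0.093, 0.701]
contact_force: [-0.6, 0.0, 1.8]
opening: -0.004
```

```bash
python3 -m inch '[{"ax":0,"ay":0,"az":0,"x":-2,"y":4,"z":0,"hand":1},{"ax":0,"ay":0,"az":0,"x":-2,"y":4,"z":0,"hand":1},{"ax":0,"ay":0,"az":0,"x":0,"y":3,"z":0,"hand":1},{"ax":0,"ay":0,"az":0,"x":0,"y":2,"z":0,"hand":1},{"ax":0,"ay":0,"az":0,"x":0,"y":2,"z":0,"hand":1}]'&& python3 -m inch '[{"ax":0,"ay":0,"az":0,"x":0,"y":1.5,"z":0,"hand":1},{"ax":0,"ay":0,"az":0,"x":0,"y":1,"z":0,"hand":1}]'
```

```text
time: 4.37
eef_pos: [0.5244, 0.0518, 0.1513]
tcp_rot: [0.701, -0.093, 0.093, -0.701]
contact_force: [-0.7, -0.3, 0.2]
opening: 0.0
time: 4.53
eef_pos: [0.5244, 0.0518, 0.1488]
tcp_rot: [-0.701, 0.093, -0.093, 0.701]
contact_force: [-0.3, -0.0, 0.8]
opening: 0.002
```

```bash
python3 -m inch '[{"ax":0,"ay":0,"az":0,"x":0,"y":1,"z":0,"hand":1},{"ax":0,"ay":0,"az":0,"x":0,"y":1,"z":0,"hand":1}]'&& python3 -m inch '[{"ax":0,"ay":0,"az":0,"x":0,"y":1,"z":0,"hand":1},{"ax":0,"ay":0,"az":0,"x":0,"y":1,"z":0,"hand":1}]'
```

```text
time: 4.7
eef_pos: [0.5244, 0.0518, 0.147]
tcp_rot: [-0.701, 0.093, -0.093, 0.701]
contact_force: [0.2, 0.4, 0.9]
opening: 0.0
time: 4.87
eef_pos: [0.5244, 0.0518, 0.1449]
tcp_rot: [-0.701, 0.093, -0.093, 0.701]
contact_force: [0.3, -0.6, 0.7]
opening: 0.004
```

Run:
```python
from h import *
a=snap('scene','s2.png')['img'][190:350,270:430]
cv2.imwrite('pics/c3.png',cv2.resize(a,(560,560),interpolation=cv2.INTER_CUBIC)[:,:,::-1])
```

```text
(no output)
```

View pics/c3.png

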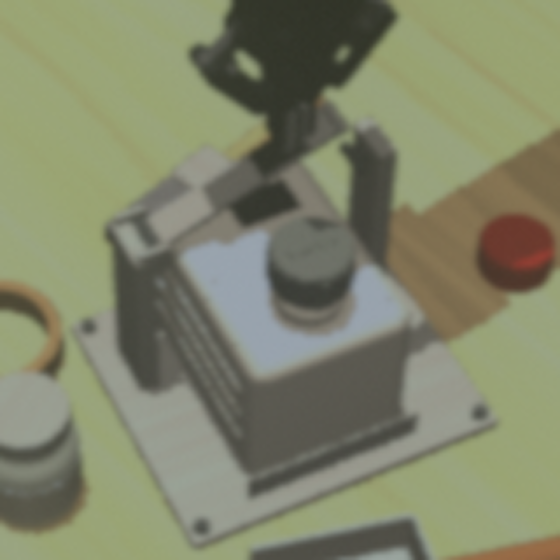

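```bash
cat >> h.py <<'E'
SO=np.array([.557,.087,0]);SX=np.array([.967,-.255,0]);SY=np.array([.255,.967,0])
def st(x,y,z): return SO+SX*x+SY*y+np.array([0,0,z])
E
python3 - <<'E'
from h import *
import pickle
s=pickle.load(open('scene.pkl','rb'))
cr=lambda p:((np.array(proj(s,p))-[270,190])*3.5).round().tolist()
for th in(0,.1,.2,.3,.4,.63):
    print(th,[cr(st(.0715-L*np.cos(th),-.042,.131+L*np.sin(th)+.003)) for L in(0,78,95,112,135) for L in[L/1000]])
p=get_state()['eef_pos'];p=np.array(p)
print('tip',cr(p-[0,0,.011]),'tcp',cr(p),'catch',cr(st(-.0845,-.042,.15)),'cap',cr(st(0,.038,.172)))
E
```

```text
0 [[149.0, 234.0], [264.0, 192.0], [289.0, 183.0], [313.0, 175.0], [346.0, 163.0]]
0.1 [[149.0, 234.0], [264.0, 184.0], [288.0, 173.0], [313.0, 163.0], [346.0, 148.0]]
0.2 [[149.0, 234.0], [262.0, 176.0], [287.0, 164.0], [311.0, 151.0], [344.0, 134.0]]
0.3 [[149.0, 234.0], [260.0, 169.0], [284.0, 155.0], [308.0, 140.0], [340.0, 121.0]]
0.4 [[149.0, 234.0], [256.0, 162.0], [279.0, 146.0], [303.0, 130.0], [334.0, 109.0]]
0.63 [[149.0, 234.0], [243.0, 149.0], [264.0, 130.0], [285.0, 111.0], [314.0, 85.0]]
tip [287.0, 184.0] tcp [288.0, 172.0] catch [377.0, 134.0] cap [318.0, 244.0]
```

Run:
```python
from h import *
import pickle
s=pickle.load(open('scene.pkl','rb'))
print('prev tip pred',proj(s,[.5461,.044,.2085]),proj(s,[.5461,.044,.2195]))
a=cv2.imread('pics/s1.png')[180:240,310:370];b=cv2.imread('pics/s2.png')[205:265,320:380]
cv2.imwrite('pics/c4.png',np.hstack([cv2.resize(x,(400,400),interpolation=cv2.INTER_CUBIC) for x in(a,b)]))
```

```text
prev tip pred (np.float64(342.629924398385), np.float64(221.0005853381683)) (np.float64(342.7220396738125), np.float64(217.23093682530876))
```

View pics/c4.png

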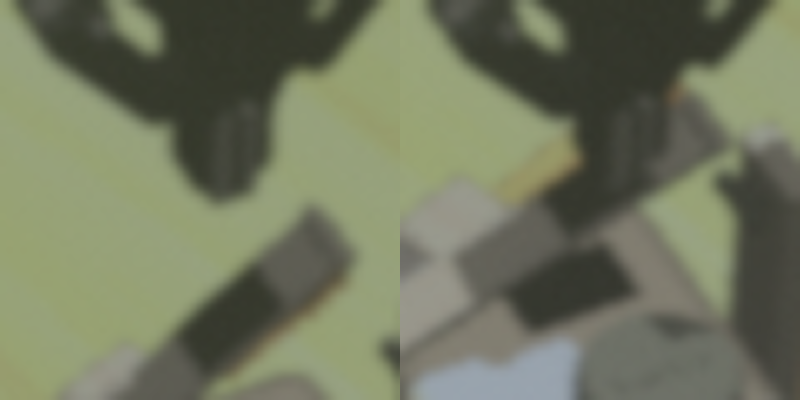

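```bash
python3 -m inch '[{"ax":0,"ay":0,"az":0,"x":0,"y":3,"z":0,"hand":1},{"ax":0,"ay":0,"az":0,"x":0,"y":3,"z":0,"hand":1},{"ax":0,"ay":0,"az":0,"x":0,"y":3,"z":0,"hand":1}]'&& python3 -m inch '[{"ax":0,"ay":0,"az":0,"x":0,"y":2,"z":0,"hand":1},{"ax":0,"ay":0,"az":0,"x":0,"y":2,"z":0,"hand":1},{"ax":0,"ay":0,"az":0,"x":0,"y":0,"z":0,"hand":1}]'
python3 - <<'E'
from h import *
a=snap('scene','s3.png')['img'][205:265,310:390];cv2.imwrite('pics/c5.png',cv2.resize(a,(800,600),interpolation=cv2.INTER_CUBIC)[:,:,::-1])
print(get_state()['contact_force'],get_state()['qpos'])
E
```

```text
time: 5.17
eef_pos: [0.5242, 0.0518, 0.1356]
tcp_rot: [-0.701, 0.093, -0.093, 0.701]
contact_force: [-1.1, -0.1, 2.1]
opening: -0.003
time: 5.42
eef_pos: [0.524, 0.0518, 0.1312]
tcp_rot: [0.701, -0.093, 0.092, -0.701]
contact_force: [0.7, -0.9, -0.2]
opening: 0.002
[ 0.40991096 -0.12951526 -0.63745343] [-9.42409284e-02  3.20466577e-02  2.00236017e+00 -9.46193988e-06
  1.10776646e+00  1.68780554e-01]
```

View pics/c5.png

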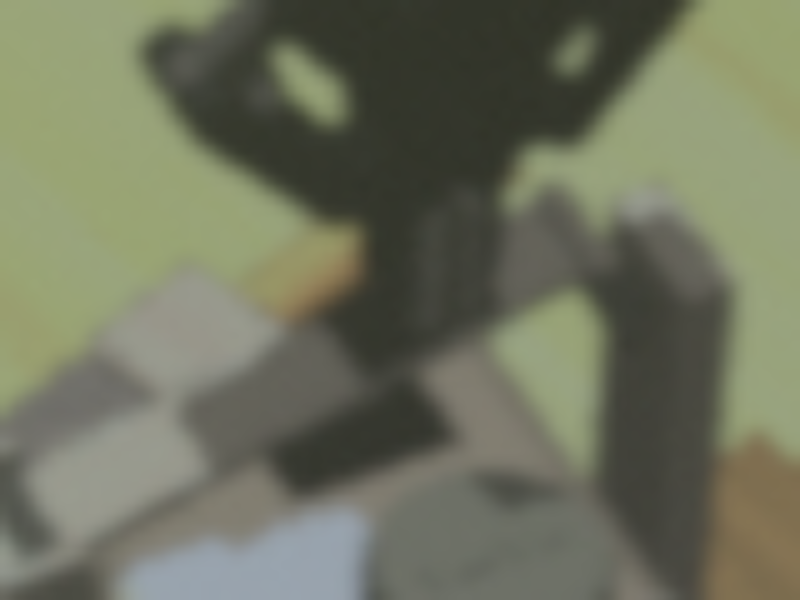

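```bash
python3 -m inch '[{"ax":0,"ay":0,"az":0,"x":0,"y":3,"z":0,"hand":1},{"ax":0,"ay":0,"az":0,"x":0,"y":3,"z":0,"hand":1},{"ax":0,"ay":0,"az":0,"x":0,"y":2,"z":0,"hand":1}]'&& python3 -m inch '[{"ax":0,"ay":0,"az":0,"x":0,"y":2,"z":0,"hand":1},{"ax":0,"ay":0,"az":0,"x":0,"y":2,"z":0,"hand":1}]' && python3 -m inch '[{"ax":0,"ay":0,"az":0,"x":0,"y":1.5,"z":0,"hand":1},{"ax":0,"ay":0,"az":0,"x":0,"y":1.5,"z":0,"hand":1}]'
```

```text
time: 5.72
eef_pos: [0.5241, 0.0519, 0.1236]
tcp_rot: [-0.701, 0.093, -0.093, 0.701]
contact_force: [-1.0, -0.5, 1.2]
opening: 0.003
time: 5.88
eef_pos: [0.5242, 0.0518, 0.1197]
tcp_rot: [0.701, -0.093, 0.093, -0.701]
contact_force: [-1.1, 0.6, 0.0]
opening: -0.001
time: 6.05
eef_pos: [0.5242, 0.0518, 0.1167]
tcp_rot: [-0.701, 0.093, -0.093, 0.701]
contact_force: [-1.8, -0.2, 0.6]
opening: -0.001
```

```bash
for i in 1 2 3; do python3 -m inch '[{"ax":0,"ay":0,"az":0,"x":0,"y":1,"z":0,"hand":1},{"ax":0,"ay":0,"az":0,"x":0,"y":1,"z":0,"hand":1}]' | grep -E 'eef|force'; done
```

```text
eef_pos: [0.5243, 0.0518, 0.1148]
contact_force: [-0.5, -0.7, 1.4]
eef_pos: [0.5244, 0.0518, 0.1138]
contact_force: [-3.8, 0.1, 8.2]
eef_pos: [0.5245, 0.0518, 0.1135]
contact_force: [-7.3, 0.8, 16.3]
```

```bash
for i in 1 2 3; do python3 -m inch '[{"ax":0,"ay":0,"az":0,"x":0,"y":1,"z":0,"hand":1}]' | grep -E 'eef|force'; done
```

```text
eef_pos: [0.5245, 0.0518, 0.1132]
contact_force: [-9.0, -0.0, 19.8]
eef_pos: [0.5245, 0.0519, 0.1128]
contact_force: [-8.3, 0.9, 16.4]
eef_pos: [0.5243, 0.0519, 0.1114]
contact_force: [-8.4, 0.7, 13.0]
```

```bash
for i in 1 2 3; do python3 -m inch '[{"ax":0,"ay":0,"az":0,"x":0,"y":1,"z":0,"hand":1}]' | grep -E 'eef|force'; done
```

```text
eef_pos: [0.5241, 0.0519, 0.1094]
contact_force: [-5.7, 0.5, 6.2]
eef_pos: [0.5243, 0.0519, 0.1073]
contact_force: [-1.7, -0.6, 2.0]
eef_pos: [0.5247, 0.0518, 0.1055]
contact_force: [-2.7, 0.6, 12.0]
```

```bash
python3 -m inch '[{"ax":0,"ay":0,"az":0,"x":0,"y":1,"z":0,"hand":1},{"ax":0,"ay":0,"az":0,"x":0,"y":1,"z":0,"hand":1},{"ax":0,"ay":0,"az":0,"x":0,"y":0,"z":0,"hand":1},{"ax":0,"ay":0,"az":0,"x":0,"y":0,"z":0,"hand":1},{"ax":0,"ay":0,"az":0,"x":0,"y":0,"z":0,"hand":1}]'; python3 -m inch '[{"ax":0,"ay":0,"az":0,"x":0,"y":-10,"z":0,"hand":1},{"ax":0,"ay":0,"az":0,"x":0,"y":-30,"z":0,"hand":1},{"ax":0,"ay":0,"az":0,"x":0,"y":-30,"z":0,"hand":1},{"ax":0,"ay":0,"az":0,"x":0,"y":-30,"z":0,"hand":0.2},{"ax":0,"ay":0,"az":0,"x":0,"y":0,"z":0,"hand":-1}]'
python3 - <<'E'
from h import *
a=snap('scene','s4.png')['img'][130:330,270:470];cv2.imwrite('pics/c6.png',cv2.resize(a,(600,600),interpolation=cv2.INTER_CUBIC)[:,:,::-1])
E
```

```text
time: 7.47
eef_pos: [0.5247, 0.0518, 0.1054]
tcp_rot: [0.701, -0.093, 0.093, -0.701]
contact_force: [-6.2, 1.4, 13.8]
opening: -0.0
time: 7.88
eef_pos: [0.5285, 0.0514, 0.2103]
tcp_rot: [-0.701, 0.088, -0.097, 0.701]
contact_force: [0.5, 0.2, 0.1]
opening: 0.274
```

View pics/c6.png

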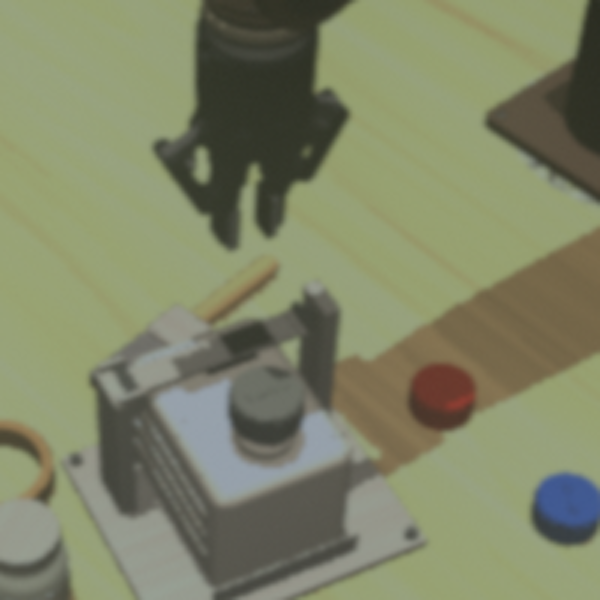

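Run:
```python
from h import *
import pickle
s=pickle.load(open('scene.pkl','rb'))
print(hit(s,353.3,210.7,.2365),hit(s,343.3,209,.245), 'cap',hit(s,270+268/3,130+388/3,.172))
print({k:np.round(v,4).tolist() for k,v in get_state().items()})
```

```text
[0.52892336 0.05644095 0.2365    ] [0.54689753 0.04599417 0.245     ] cap [0.56807344 0.12079305 0.172     ]
{'time': 7.9333, 'qpos': [-0.0942, -0.0453, 1.9338, -0.0, 1.2438, 0.1687], 'dq': [-0.0002, 0.0397, 0.0753, 0.0001, -0.0085, -0.0014], 'joint_efforts': [0.0701, -27.9894, -29.677, 0.003, 0.0595, -0.0], 'eef_pos': [0.5271, 0.0515, 0.2072], 'tcp_rot': [-0.7009, 0.0895, -0.096, 0.7011], 'contact_force': [-0.0279, 0.513, -1.1454], 'wrist_torque': [0.0318, 0.0181, -0.0254], 'opening': 0.3627}
```

```bash
python3 -m inch '[{"ax":0,"ay":0,"az":0,"x":5,"y":0,"z":16,"hand":-1},{"ax":0,"ay":0,"az":0,"x":5,"y":0,"z":16,"hand":-1},{"ax":0,"ay":0,"az":0,"x":5,"y":0,"z":16,"hand":-1},{"ax":0,"ay":0,"az":0,"x":4,"y":0,"z":16,"hand":-1},{"ax":0,"ay":0,"az":0,"x":4,"y":0,"z":15,"hand":-1}]' 60; python3 -m inch '[{"ax":0,"ay":0,"az":0,"x":0,"y":0,"z":0,"hand":-1},{"ax":0,"ay":0,"az":0,"x":0,"y":0,"z":0,"hand":-1},{"ax":0,"ay":0,"az":0,"x":0,"y":0,"z":0,"hand":-1}]'
python3 - <<'E'
from h import *
a=snap('scene','s5.png')['img'][130:330,260:460];cv2.imwrite('pics/c7.png',cv2.resize(a,(600,600),interpolation=cv2.INTER_CUBIC)[:,:,::-1])
c=dict(read_camera('scene'));e=np.array(get_state()['eef_pos']);X=SX
for d in(-.05,0,.05):
  for z in(.042,):
    print(d,(np.array(proj(c,e+X*d+[0,0,z]))-[260,130])*3)
E
```

```text
time: 8.35
eef_pos: [0.5668, 0.1228, 0.201]
tcp_rot: [0.701, -0.094, 0.092, -0.701]
contact_force: [-0.2, 0.4, 0.6]
opening: 0.998
time: 8.6
eef_pos: [0.5665, 0.1218, 0.2021]
tcp_rot: [0.701, -0.093, 0.092, -0.701]
contact_force: [0.5, 0.3, 0.9]
opening: 1.0
-0.05 [372.72299167 289.54177947]
0 [304.69586666 313.92699542]
0.05 [234.99262487 338.91303743]
```

View pics/c7.png

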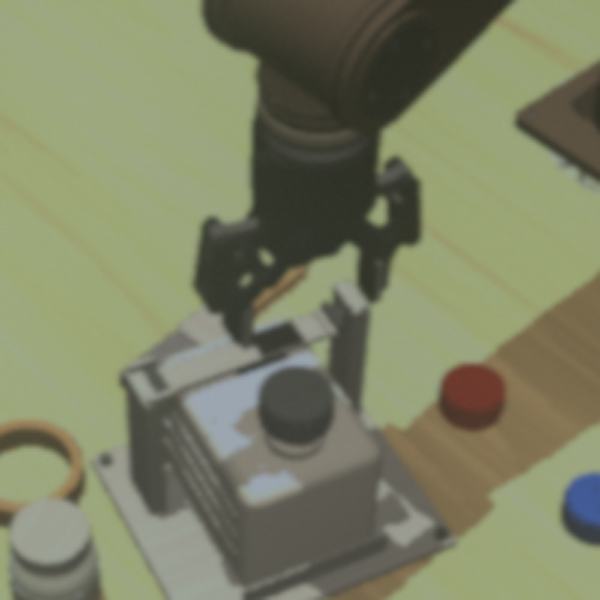

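```bash
python3 -m inch '[{"ax":0,"ay":0,"az":0,"x":0,"y":20,"z":0,"hand":-1},{"ax":0,"ay":0,"az":0,"x":0,"y":20,"z":0,"hand":-1},{"ax":0,"ay":0,"az":0,"x":0,"y":20,"z":0,"hand":-1},{"ax":0,"ay":0,"az":0,"x":0,"y":20,"z":0,"hand":-1},{"ax":0,"ay":0,"az":0,"x":0,"y":18,"z":0,"hand":-1}]'; python3 -m inch '[{"ax":0,"ay":0,"az":0,"x":0,"y":0,"z":0,"hand":-1},{"ax":0,"ay":0,"az":0,"x":0,"y":0,"z":0,"hand":0},{"ax":0,"ay":0,"az":0,"x":0,"y":0,"z":0,"hand":0}]'; python3 -m inch '[{"ax":0,"ay":0,"az":0,"x":0,"y":0,"z":0,"hand":1},{"ax":0,"ay":0,"az":0,"x":0,"y":0,"z":0,"hand":1},{"ax":0,"ay":0,"az":0,"x":0,"y":0,"z":0,"hand":1},{"ax":0,"ay":0,"az":0,"x":0,"y":0,"z":0,"hand":1}]' 60
python3 - <<'E'
from h import *
a=snap('scene','s6.png')['img'][190:310,290:450];cv2.imwrite('pics/c8.png',cv2.resize(a,(800,600),interpolation=cv2.INTER_CUBIC)[:,:,::-1])
E
```

```text
time: 9.12
eef_pos: [0.5666, 0.1214, 0.1039]
tcp_rot: [0.701, -0.093, 0.093, -0.701]
contact_force: [0.5, 0.5, -0.0]
opening: 0.997
time: 9.37
eef_pos: [0.5678, 0.1218, 0.1063]
tcp_rot: [-0.701, 0.092, -0.094, 0.701]
contact_force: [0.3, 0.2, 0.6]
opening: 0.751
time: 9.7
eef_pos: [0.5698, 0.1217, 0.1078]
tcp_rot: [-0.701, 0.09, -0.095, 0.701]
contact_force: [4.5, -3.3, 6.6]
opening: 0.571
```

View pics/c8.png

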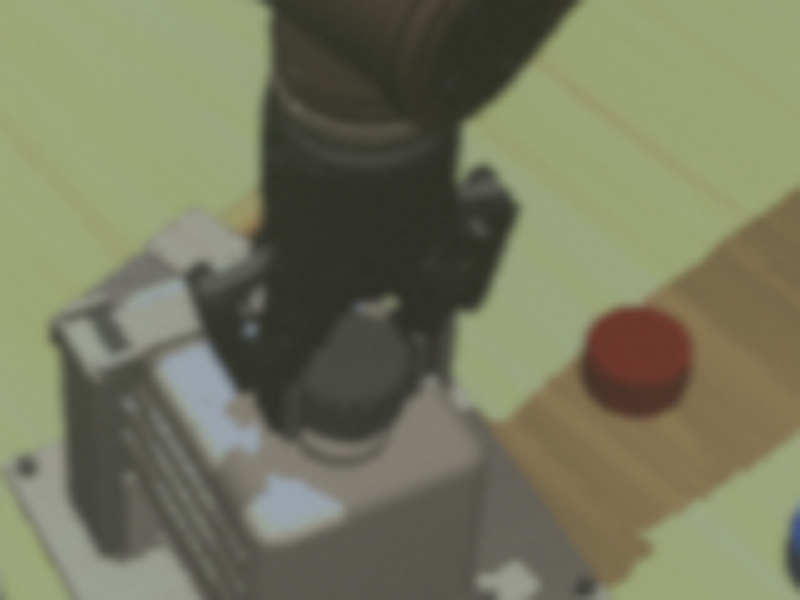

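```bash
python3 -m inch '[{"ax":0,"ay":0,"az":0,"x":1,"y":2,"z":0,"hand":1},{"ax":0,"ay":0,"az":0,"x":1,"y":2,"z":0,"hand":1},{"ax":0,"ay":0,"az":0,"x":0,"y":0,"z":0,"hand":1}]' | grep -E 'eef|forc|open';python3 -m inch '[{"ax":0,"ay":0,"az":0,"x":0,"y":2,"z":0,"hand":1},{"ax":0,"ay":0,"az":0,"x":0,"y":2,"z":0,"hand":1},{"ax":0,"ay":0,"az":0,"x":0,"y":0,"z":0,"hand":1}]' | grep -E 'eef|forc|open'; python3 -m inch '[{"ax":0,"ay":0,"az":0,"x":0,"y":1,"z":0,"hand":1},{"ax":0,"ay":0,"az":0,"x":0,"y":1,"z":0,"hand":1},{"ax":0,"ay":0,"az":0,"x":0,"y":0,"z":0,"hand":1}]' | grep -E 'eef|forc|open'
```

```text
eef_pos: [0.5696, 0.1217, 0.1031]
contact_force: [-1.9, -0.5, 9.0]
opening: 0.575
eef_pos: [0.5695, 0.1217, 0.1]
contact_force: [-3.5, -1.4, 11.5]
opening: 0.574
eef_pos: [0.5696, 0.1217, 0.0998]
contact_force: [-8.0, -2.5, 18.5]
opening: 0.57
```

```bash
python3 -m inch '[{"ax":0,"ay":-0.08,"az":0,"x":-0.5,"y":0,"z":0,"hand":1},{"ax":0,"ay":-0.08,"az":0,"x":0,"y":0,"z":0,"hand":1},{"ax":0,"ay":-0.08,"az":0,"x":0,"y":0,"z":0,"hand":1},{"ax":0,"ay":-0.08,"az":0,"x":0,"y":0,"z":0,"hand":1}]'; python3 -m inch '[{"ax":0,"ay":-0.08,"az":0,"x":0,"y":0,"z":0,"hand":1},{"ax":0,"ay":-0.08,"az":0,"x":0,"y":0,"z":0,"hand":1},{"ax":0,"ay":-0.08,"az":0,"x":0,"y":0,"z":0,"hand":1},{"ax":0,"ay":-0.08,"az":0,"x":0,"y":0,"z":0,"hand":1}]'; python3 -c "
from h import *
s=get_state();print(s['wrist_torque'],s['qpos'])"
```

```text
time: 10.83
eef_pos: [0.5712, 0.1217, 0.0998]
tcp_rot: [0.707, 0.024, -0.019, -0.707]
contact_force: [-1.7, -1.7, 13.7]
opening: 0.57
time: 11.17
eef_pos: [0.5717, 0.1221, 0.0998]
tcp_rot: [0.695, 0.136, -0.131, -0.694]
contact_force: [0.8, -0.3, 13.0]
opening: 0.577
[-0.01071248 -0.08392393 -0.08858321] [ 3.66306212e-02  1.91978938e-01  1.89033968e+00  7.60531585e-04
  1.05159375e+00 -3.44202725e-01]
```

```bash
python3 -m inch '[{"ax":0,"ay":-0.08,"az":0,"x":0,"y":0,"z":0,"hand":1},{"ax":0,"ay":-0.08,"az":0,"x":0,"y":0,"z":0,"hand":1},{"ax":0,"ay":-0.08,"az":0,"x":0,"y":0,"z":0,"hand":1},{"ax":0,"ay":-0.07,"az":0,"x":0,"y":0,"z":0,"hand":1},{"ax":0,"ay":0,"az":0,"x":0,"y":0,"z":0,"hand":1}]'; python3 -m inch '[{"ax":0,"ay":0,"az":0,"x":0,"y":0,"z":0,"hand":1},{"ax":0,"ay":0,"az":0,"x":0,"y":0,"z":0,"hand":1}]';python3 -c "
from h import *
s=get_state();print(s['wrist_torque'],s['qpos'])"
```

```text
time: 11.58
eef_pos: [0.5718, 0.1224, 0.0998]
tcp_rot: [0.666, 0.242, -0.236, -0.665]
contact_force: [0.0, 0.1, 13.3]
opening: 0.577
time: 11.75
eef_pos: [0.5718, 0.1224, 0.0998]
tcp_rot: [0.666, 0.241, -0.235, -0.665]
contact_force: [-0.5, -0.1, 13.1]
opening: 0.57
[ 0.12926755 -0.13140908  0.06980777] [ 3.69467964e-02  1.92017248e-01  1.89020329e+00  1.15316953e-03
  1.05137746e+00 -6.50830921e-01]
```

```bash
python3 -m inch '[{"ax":0,"ay":0,"az":0,"x":0,"y":-2,"z":0,"hand":1},{"ax":0,"ay":0,"az":0,"x":0,"y":-2,"z":0,"hand":1},{"ax":0,"ay":0,"az":0,"x":0,"y":-2,"z":0,"hand":1},{"ax":0,"ay":0,"az":0,"x":0,"y":-2,"z":0,"hand":1},{"ax":0,"ay":0,"az":0,"x":0,"y":0,"z":0,"hand":1}]'; python3 -m inch '[{"ax":0,"ay":0,"az":0,"x":0,"y":-2,"z":0,"hand":1},{"ax":0,"ay":0,"az":0,"x":0,"y":-2,"z":0,"hand":1},{"ax":0,"ay":0,"az":0,"x":0,"y":-2,"z":0,"hand":1},{"ax":0,"ay":0,"az":0,"x":0,"y":-2,"z":0,"hand":1},{"ax":0,"ay":0,"az":0,"x":0,"y":0,"z":0,"hand":1}]'
```

```text
time: 12.17
eef_pos: [0.5718, 0.1224, 0.107]
tcp_rot: [0.666, 0.241, -0.235, -0.665]
contact_force: [3.8, 0.8, 7.9]
opening: 0.571
time: 12.58
eef_pos: [0.5702, 0.1218, 0.1109]
tcp_rot: [0.666, 0.24, -0.236, -0.665]
contact_force: [7.2, -0.5, -2.1]
opening: 0.573
```

```bash
python3 -m inch '[{"ax":0,"ay":0,"az":0,"x":1,"y":0,"z":-1,"hand":1},{"ax":0,"ay":0,"az":0,"x":0.5,"y":-2,"z":-0.5,"hand":1},{"ax":0,"ay":0,"az":0,"x":0,"y":-2,"z":0,"hand":1},{"ax":0,"ay":0,"az":0,"x":0,"y":0,"z":0,"hand":1}]'; python3 -m inch '[{"ax":0,"ay":0,"az":0,"x":0,"y":-2,"z":0,"hand":1},{"ax":0,"ay":0,"az":0,"x":0,"y":-2,"z":0,"hand":1},{"ax":0,"ay":0,"az":0,"x":0,"y":-2,"z":0,"hand":1},{"ax":0,"ay":0,"az":0,"x":0,"y":0,"z":0,"hand":1}]'
```

```text
time: 12.92
eef_pos: [0.57, 0.1216, 0.1145]
tcp_rot: [-0.666, -0.238, 0.239, 0.666]
contact_force: [2.1, 0.1, -2.8]
opening: 0.573
time: 13.25
eef_pos: [0.5702, 0.1216, 0.1215]
tcp_rot: [-0.666, -0.238, 0.238, 0.666]
contact_force: [0.5, 0.0, -0.2]
opening: 0.574
```

```bash
python3 -m inch '[{"ax":0,"ay":0,"az":0,"x":0,"y":-6,"z":0,"hand":1},{"ax":0,"ay":0,"az":0,"x":0,"y":-14,"z":0,"hand":1},{"ax":0,"ay":0,"az":0,"x":0,"y":-18,"z":0,"hand":1},{"ax":0,"ay":0,"az":0,"x":0,"y":-16,"z":0,"hand":1},{"ax":0,"ay":0,"az":0,"x":0,"y":-8,"z":0,"hand":1}]'; python3 -m inch '[{"ax":0,"ay":0,"az":0,"x":0,"y":0,"z":0,"hand":1},{"ax":0,"ay":0,"az":0,"x":0,"y":0,"z":0,"hand":1},{"ax":0,"ay":0,"az":0,"x":0,"y":0,"z":0,"hand":1},{"ax":0,"ay":0,"az":0,"x":0,"y":0,"z":0,"hand":1},{"ax":0,"ay":0,"az":0,"x":0,"y":0,"z":0,"hand":1}]'
python3 - <<'E'
from h import *
a=snap('scene','s7.png')['img'][150:350,250:450];cv2.imwrite('pics/c9.png',cv2.resize(a,(600,600),interpolation=cv2.INTER_CUBIC)[:,:,::-1])
E
```

```text
time: 13.67
eef_pos: [0.5716, 0.1216, 0.1859]
tcp_rot: [0.666, 0.239, -0.237, -0.665]
contact_force: [1.4, 0.2, -0.2]
opening: 0.574
time: 14.08
eef_pos: [0.5698, 0.1215, 0.1815]
tcp_rot: [-0.666, -0.237, 0.239, 0.666]
contact_force: [0.2, 0.3, -0.5]
opening: 0.572
```

View pics/c9.png

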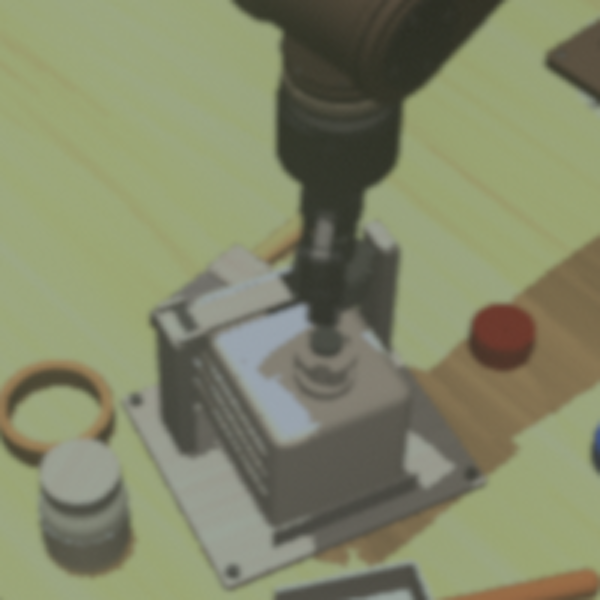

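Run:
```python
from h import *
c=read_camera('scene');a=c['img'][195:285,320:400];a=cv2.convertScaleAbs(cv2.resize(a,(533,600),interpolation=cv2.INTER_CUBIC)[:,:,::-1],alpha=1.6,beta=10);cv2.imwrite('pics/c10.png',a)
print((np.array(proj(c,[.5698,.1215,.235]))-[320,195])*6.67,get_state()['opening'],get_state()['dq'])
```

```text
[267.88274407 291.99435488] 0.5734644642574804 [ 0.00088003 -0.00453971 -0.00573358  0.00059353 -0.00051937  0.00129792]
```

View pics/c10.png

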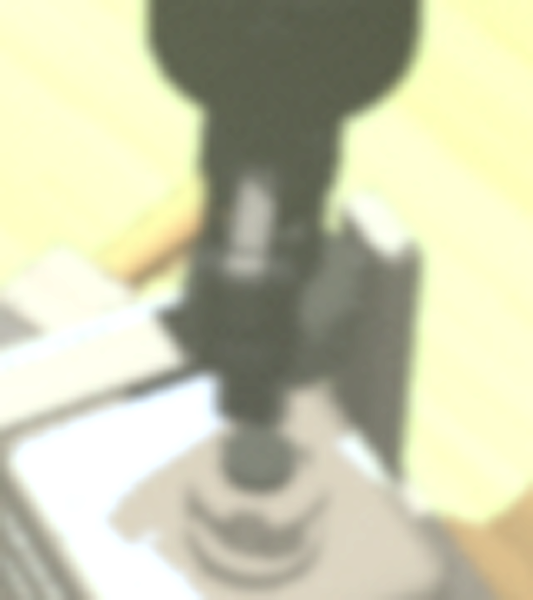

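```bash
python3 -c "
from h import *
s=get_state();print(s['time'],s['opening'],s['eef_pos']);print(sign_off())"
```

```text
14.1833 0.5734644642574804 [0.57018345 0.12146537 0.18202729]
the job is handed in; nothing more can be done
None
```

I finished the job and handed it in at about 14 s; `sign_off` gives no verdict, so success rests on my own checks.

- **Bar:** I pressed the pad through the catch. The force peaked near 20 N, dropped to 2 N, then the bar bottomed. The picture afterwards showed it level against the catch post, and it still looked shut at the end.
- **Cap:** I gripped it at 60 N and pressed it about 8 mm down to its stop, with 18 N on the tool. I then turned the gripper 55° counter-clockwise with little torque. During the lift it bound on the neck with about 7 N sideways until I shifted it roughly 2 mm, then it came free.
- **Final state:** The last crop shows the cap level between the fingers, over the bare neck. I estimate its centre at 75–80 mm above the neck. The gripper opening is unchanged since the grasp (0.573), and the arm is nearly still. The outside force read about 0.5 N, which is noise level.
- **Disagreement:** The fingertips stood about 40 mm higher than the reported TCP height implies. The pictures and the contact with the bar both showed this. I used the observed offset, so the final height rests on it and on the lift distance.
- **Not measured:** I saw no sign of the other things on the bench being touched, but I did not measure them.

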